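# Turn the keyed strainer holder home and click the clamp bar over it

## Task

The black strainer holder sits on the filter unit turned the wrong way, with its three pins standing on the face. Without lifting it out, push it round by its red peg until, with the peg at the red paint mark, the pins drop into their holes, and press it fully home with light pressure, without ramming it. Only then push the blue clamp bar round by its knob two clicks, so that its tip stands over the middle of the holder, but not on to the third click; leave the jar, the spanner and the small tape roll beside the unit where they are.

Things in the scene. Friction and masses are not known exactly. Their poses are not given: they have to be found in the camera images.
- filter_unit: Fixed filter unit, 0.2 m long. Origin on the bench below the centre of the bore; z up, +x away from the robot at yaw 0. Dark base plate 160 x 210 x 10 mm; on it a square aluminium head 130 x 130 mm centred on the bore, top face 45 mm above the bench, brass pipe stubs towards +x and +y. The holder fits at one angle only: its x axis pointing the same way as this body's x axis.
- seat (a point): Centre of the 35 mm bore at the head's top face, 45 mm above the bench: the centre of the underside of the holder's flange lies here when it is home. Round it are three 13 mm holes for the holder's pins, on three different radii, so that none fits another's hole.
- home_mark (a point): Red paint mark on the head's top face, 68 mm from the bore's centre, in direction 150 degrees in the unit's frame (counter-clockwise from above, from its +x). When the holder is home its red peg stands on the line from the bore's centre to this mark.
- strainer_holder: Loose black round holder, 0.3 kg. Flange 120 mm in diameter, 8 mm thick; origin at the centre of its underside, z up. A pilot centres it in the bore (1 mm play). Turned wrong (40 to 320 degrees off at the start) its 9 mm pins stand on the head, so the flange is 9 mm above it; greased, it turns freely either way. Within about 4 degrees of home it drops about 4 mm and turns no further.
- holder_peg (a point): Mid-height of the red upright peg on the flange, 45 mm from the holder's centre in direction 150 degrees in the holder's own frame. Peg 20 mm in diameter, from the flange's top to 30 mm above it; this point is 15 mm above the flange's top. Pushing it sideways with 1 to 2 N turns the holder.
- boss_top (a point): Top centre of the holder's steel boss (32 mm in diameter, 6 mm high), 14 mm above the flange's underside: press here. After the pins have dropped in, a tight seal keeps the flange about 5 mm above the head until the boss is pressed down with some 6 to 10 N; it stays where it is pressed. Home: the flange lies on the head, boss top 59 mm above the bench.
- clamp_bar (a joint): Angle of the blue clamp bar about its upright pivot (rad, counter-clockwise from above). Click stops: 0 (parked, the start), 0.6 (first click), 1.2 (second: bar tip over the middle of the holder), 1.8 (third: too far). A ball catch pulls it to the nearest stop, tipping over half-way between (0.3, 0.9, 1.5). Each click takes 4 to 6 N at the knob; it stays at a stop when released.
- pivot (a point): Pivot axis of the clamp bar, 95 mm from the bore towards the unit's -y, 66 mm above the bench. The bar is 18 mm wide, 9 mm thick, reaches 99 mm from here over the holder and 82 mm the other way. Its underside is 61.5 mm above the bench, 2.5 mm above the boss of a home holder: a holder that stands proud blocks it.
- bar_knob (a point): Middle of the upright steel knob (18 mm in diameter, black 22 mm ball on top) on the bar's tail, 70 mm from the pivot, opposite the tip. It stands from 70 to 112 mm above the bench; this point is 87.5 mm above it. Seen from the pivot in the unit's frame it lies at -159 degrees when parked and at -90 degrees at the second click, moving counter-clockwise from above.
- bar_tip (a point): Centre of the rounded tip of the clamp bar, 88 mm from the pivot.
- jar: Bystander: glass jar of screws with a tin lid, 70 mm wide, 92 mm high, standing; origin at its foot.
- spanner: Bystander: small steel combination spanner, 136 mm long, 18 mm wide, 7 mm thick, lying on the bench; origin underneath its middle.
- black_tape: Bystander: small black roll of tape, 59 mm in diameter, 19 mm high, lying flat; origin underneath.
Things that resemble listed ones, but are neither listed nor needed, are in the scene too. There is more than one size of the strainer_holder; the job needs the middle-sized.

How it is judged:
On the way:
1. the holder is fully home in its seat, with the clamp bar still at its parked stop or at most at its first click (z of strainer_holder in the frame of filter_unit below 0.0467 m and horizontal distance between strainer_holder and seat below 0.004 m and angle between strainer_holder's own z axis and vertical below 0.03 rad and angle between the x axis of strainer_holder and the x axis of filter_unit, either way round below 0.15 rad and value of joint clamp_bar below 0.75 rad), for 0.2 s.
At the end, for the whole second after the job is handed in: The holder lies fully home (flange within 1.7 mm of the head's face, level, pins in their holes, centred within 4 mm) and at rest, and the clamp bar rests at its second click (1.2 rad, within 0.15), its tip over the boss (z of strainer_holder in the frame of filter_unit below 0.0467 m and horizontal distance between strainer_holder and seat below 0.004 m and angle between strainer_holder's own z axis and vertical below 0.03 rad and angle between the x axis of strainer_holder and the x axis of filter_unit, either way round below 0.15 rad and value of joint clamp_bar between 1.05 and 1.35 rad and linear speed of strainer_holder below 0.02 m/s); the robot touches nothing.
It fails at once if the clamp bar is pushed on to its third click (value of joint clamp_bar above 1.5 rad).
It fails at once if the holder is rammed (more than 50 N from the gripper) (contact force between any of the arm, the fingers and strainer_holder above 50 N).
It fails at once if the holder is lifted out of the unit (z of strainer_holder in the frame of filter_unit above 0.075 m).
It fails at once if the jar, the spanner or the tape roll is moved by more than 20 mm (distance of any of jar, spanner, black_tape from where it was at the start of the episode above 0.02 m).
It also fails if it takes over 48 s, if anything falls off the work surface, if the arm or the gripper's body presses on something with over 40 N, if the wrist force passes 120 N, or if a joint passes its speed limit or range.

## Robot

A 6-joint arm with a two-finger parallel gripper is mounted at the origin on a cart in front of the work surface, level with it; the furniture and walls round the work are solid. World frame = base frame: x ahead of the robot, y to its left, z up, the work surface at z = 0. Lengths are in m, angles in rad, forces in N, time in s.
With the tool pointing down it reaches from about 0.3 to 1 m from the base axis. Payload 5.1 kg.
Tool frame: the origin (TCP) lies at the very end of the fingers, on their centre line; the grasp point (between the pads) lies 19 mm behind it; z points along the fingers, y is the line along which they close (so a half turn about z gives the same grasp; the last joint's range is limited). The gripper opens to 95 mm and grips with 3 to 60 N. Pads are 20 mm wide; open, the fingers measure 119 mm over their backs; the gripper's body (75 mm by 180 mm) begins 59 mm behind the grasp point.
Start: joints at [1.145, 0.124, 1.65, -0, 1.367, -0.083], TCP at [0.219, 0.612, 0.176] pointing down, gripper open.
Joint ranges: [-2.61, 2.61], [-1.02, 2.33], [0.03, 2.71], [-1.35, 4.49], [0.32, 2.68], [-2.91, 2.91]. Speed limits (rad/s): [2.57, 2.57, 3.14, 3.14, 3.14, 3.14].

## Interface

Orientations are given as a unit quaternion [w, x, y, z].
In Python, from rig import monitor, optics, close_job gives the robot as it stands.
- The arm moves only by the tool step_arm, never from a script. Its arguments are lists of equal length, an entry for each row: "delta_pos": the shift along the tool's x, y, z in units of 0.025 m (1.0 is 0.025 m), a list of three; "spin": the turn about the tool's z in units of 0.1 rad (1.0 is 0.1 rad); "fingers": the finger opening in mm, from 0 to 95.1. In form: {"delta_pos": [[dx, dy, dz], ...], "spin": [spin, ...], "fingers": [fingers, ...]}. A call has exactly 10 rows; each row shifts and turns the commanded pose from where the row before left it, along the tool's axes as they then stand; what a row does not reach is not made up. A row lasts 1/10 s, in which the tool goes at most 50 mm and 8.59 degrees, less where a joint would pass 70% of its speed; a pose out of reach is approached as far as the arm can. A call with a number of a shift or a turn outside -1 to 1 is refused whole. A call with a gripper value outside its range is refused whole. The fingers move at their own pace and stop on an object; the grip force is fixed at half the most. Time passes only in rows, so rows that do not move let the fingers close, or fill a call up. It gives the time, the measured TCP pose, the force, the opening and the grip force at its end, in the units of the state.
- monitor.read_state(): the state, without advancing time (a new reading comes with each control period).
- optics.grab_frame(name): name is "scene" or "side" or "wrist"; returns a dict with "color" (480x640x3 uint8, red, green, blue), "fovy" (degrees; the focal length in pixels is half the picture's height over the tangent of half this angle, whatever the lens; pixels are square), "cx", "cy" (the principal point, pixels), "R" (3x3) and "t" (3): a world point X has camera coordinates R X + t; the wrist camera has in their place "T_tool_cam" (4x4, takes a point from camera to tool coordinates, whose origin is the TCP and whose axes are the flange's). Camera axes: x right, y down, z forward; pixel columns grow to the right and rows downward; lengths in m; the calibration is good to about 2 mm. A picture is of the moment at which its call begins: read the wrist's pose just before it. There is no depth.
- close_job(): hands the job in; it is judged then, once.
The state is a dict: "t": time; "joint_pos": joint angles; "qvel": joint speeds; "joint_torque": joint torques, N m; "eef_pos": TCP position; "tcp_rot": TCP orientation; "wrist_force": force on the tool from outside, world axes, zero at the start; "ft_torque": the same for the moment, N m; "width": finger opening in m; "grip_force": force on a finger pad.
Only numpy, scipy, OpenCV 4.12 (cv2) and the standard library are available. Lean on these libraries where they do the work, as an engineer would, in place of code of your own. Each camera call takes 0.05 s, during which the arm holds its last target. There are 200 camera calls.

## Working session

There is one attempt and no reset: what is moved stays moved. The work goes in short steps, Python scripts to look and compute and a tool call to move; the robot and the scene stay as the last step left them, time stands still between calls to the robot, and variables do not carry over. Pictures are saved under pics/ and viewed, at most 10 in all, crops included, and the job is handed in when it is done.

Besides the shell and the picture viewer there is one more tool, called after ">>>" by a JSON object that holds its "api" and its "payload". step_arm: Moves the arm, as the interface text tells. Its arguments: {"type":"object","properties":{"delta_pos":{"type":"array"},"spin":{"type":"array"},"fingers":{"type":"array"}},"required":["delta_pos","spin","fingers"]}

```bash
mkdir -p pics; ls
python3 - <<'E'
from rig import monitor, optics
import cv2,pickle
s=monitor.read_state();print(s)
d={}
for n in("scene","side"):
    f=optics.grab_frame(n);d[n]=f;cv2.imwrite(f"pics/{n}0.png",f["color"][:,:,::-1]);print(n,f["fovy"],f["cx"],f["cy"],f["R"],f["t"])
pickle.dump(d,open("f0.pkl","wb"))
E
```

```text
pics
{'t': 0.0, 'joint_pos': array([ 1.14542821e+00,  1.24516098e-01,  1.65164629e+00, -1.75520938e-05,
        1.36751652e+00, -8.25848172e-02]), 'qvel': array([ 4.45902326e-05, -8.84549669e-04, -1.49854128e-03,  9.24215156e-04,
        7.16048721e-04, -6.32317334e-04]), 'joint_torque': array([-1.45646231e-03, -4.17613542e+01, -3.59923446e+01,  7.72848492e-02,
        4.90566005e-02, -1.86446964e-04]), 'eef_pos': array([0.2181976 , 0.61152044, 0.17519641]), 'tcp_rot': array([-2.53772968e-04,  1.70551927e-01,  9.85348138e-01, -1.01182396e-03]), 'wrist_force': array([-0.13891858, -0.32512013,  0.8671183 ]), 'ft_torque': array([ 0.03921943, -0.01739168, -0.06668688]), 'grip_force': 0.0, 'width': 0.09555548453339803}
scene 46.130823448394494 318.7897550436912 241.63500883249117 [[ 0.88467562 -0.46616674 -0.00613387]
 [-0.31733843 -0.59249146 -0.74043919]
 [ 0.34153386  0.65699501 -0.67209536]] [-0.45270892  0.29914282  0.96648835]
side 46.008767348909075 324.2735426095993 232.74007380736975 [[-0.94636926 -0.32308283 -0.00164419]
 [-0.20264764  0.59754049 -0.7758088 ]
 [ 0.25163297 -0.73386841 -0.63096593]] [0.56992724 0.12027215 1.11557082]
```

View pics/scene0.png

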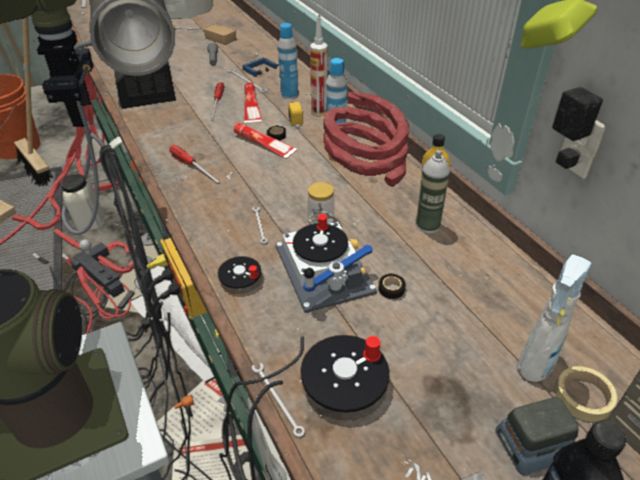

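View pics/side0.png

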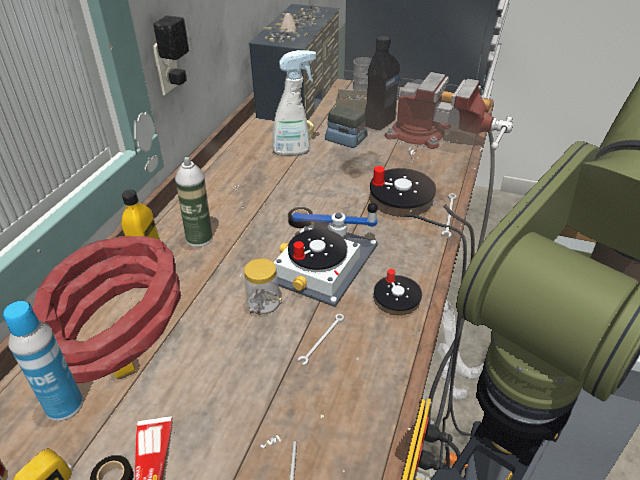

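The scene picture shows three holders: a small one at (240,272), a large one at (345,372), and one on the filter unit at (321,241). The one on the unit is middle-sized and is the one meant. I'll enlarge it from both views.

Run:
```python
import cv2,numpy as np
a=cv2.imread("pics/scene0.png")[170:320,240:420];b=cv2.imread("pics/side0.png")[195:325,235:395]
a=cv2.resize(a,(720,600),interpolation=cv2.INTER_CUBIC);b=cv2.resize(b,(720,585),interpolation=cv2.INTER_CUBIC)
cv2.imwrite("pics/ca.png",a);cv2.imwrite("pics/cb.png",b)
```

```text
(no output)
```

View pics/ca.png

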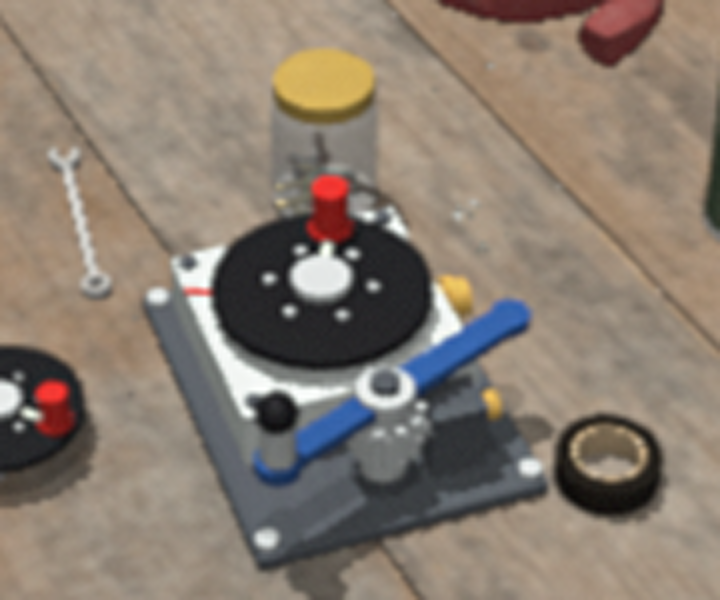

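View pics/cb.png

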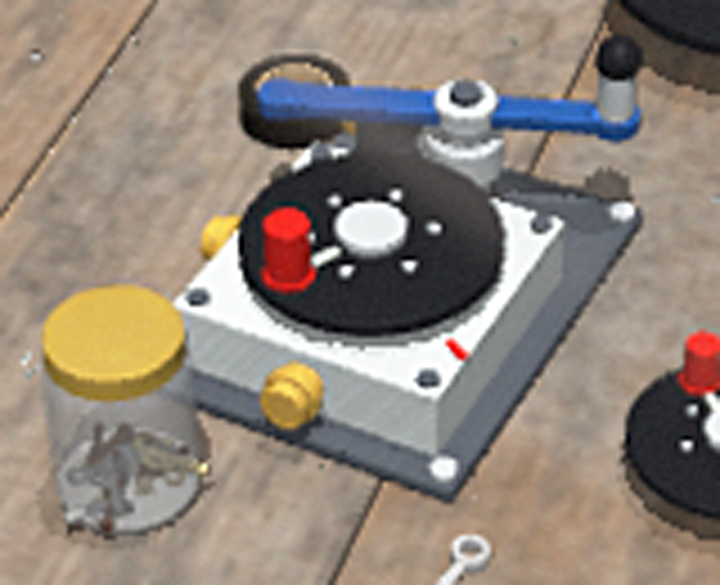

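The enlarged crops confirm the unit's holder. In crop a I read the boss at (321,277), peg top (330,187), mark (197,292), knob ball (277,411) and pivot (386,380). In crop b they are at (371,227), (287,222), (457,349), (618,57) and (466,93). Now I triangulate these.

```bash
cat > h.py <<'E'
import numpy as np,pickle,cv2
d=pickle.load(open("f0.pkl","rb"))
def P(f):
    k=240/np.tan(np.radians(f["fovy"]/2));K=np.array([[k,0,f["cx"]],[0,k,f["cy"]],[0,0,1]])
    return K@np.c_[f["R"],f["t"]]
def A(u,v):return np.array([(u+.5)/4-.5+240,(v+.5)/4-.5+170])
def B(u,v):return np.array([(u+.5)/4.5-.5+235,(v+.5)/4.5-.5+195])
def tri(a,b):
    X=cv2.triangulatePoints(P(d["scene"]),P(d["side"]),a.reshape(2,1),b.reshape(2,1));return (X[:3]/X[3]).ravel()
E
python3 - <<'E'
from h import *
pts=dict(boss=((321,275),(371,226)),peg=((330,186),(287,220)),mark=((197,292),(457,349)),knobball=((277,411),(618,57)),pivot=((386,380),(466,92)),tip=((513,313),(272,98)),jar=((324,78),(114,330)),tape=((608,448),(296,86)),c1=((157,296),(443,468)),c2=((266,540),(622,212)),spA=((65,157),(0,0)),
 hs1=((187,262),(427,378)),hs2=((378,216),(198,297)))
R={}
for n,(a,b) in pts.items():
    if n[:2]=="sp":continue
    R[n]=tri(A(*a),B(*b));print(n,R[n].round(4))
o=R["boss"][:2]
def pol(v):return np.hypot(*v)*1e3,np.degrees(np.arctan2(v[1],v[0]))
for n in R:print(n,"from boss",np.round(pol(R[n][:2]-o),1),"from pivot",np.round(pol(R[n][:2]-R["pivot"][:2]),1))
E
```

```text
boss [0.5773 0.1214 0.0676]
peg [0.6023 0.1574 0.0931]
mark [0.5233 0.1628 0.0457]
knobball [0.4955 0.011  0.1027]
pivot [0.5637 0.0268 0.0776]
tip [0.6523 0.0482 0.0674]
jar [0.6448 0.2446 0.0925]
tape [ 0.6689 -0.0217  0.0211]
c1 [0.5162 0.2028 0.0137]
c2 [0.4883 0.0125 0.0129]
hs1 [0.5288 0.1859 0.0474]
hs2 [0.6402 0.1701 0.0478]
boss from boss [0. 0.] from pivot [95.6 81.8]
peg from boss [43.9 55.3] from pivot [136.2  73.6]
mark from boss [ 68.  142.5] from pivot [141.9 106.6]
knobball from boss [ 137.3 -126.5] from pivot [  70. -167.]
pivot from boss [ 95.6 -98.2] from pivot [0. 0.]
tip from boss [104.8 -44.3] from pivot [91.1 13.6]
jar from boss [140.5  61.3] from pivot [232.4  69.6]
tape from boss [169.8 -57.4] from pivot [115.8 -24.7]
c1 from boss [101.8 126.9] from pivot [182.3 105.1]
c2 from boss [ 140.6 -129.3] from pivot [  76.8 -169.3]
hs1 from boss [ 80.7 126.9] from pivot [162.9 102.4]
hs2 from boss [79.5 37.8] from pivot [162.4  61.9]
```

The fit is consistent: unit yaw is about -8°, the bore is at (0.577, 0.121), and boss height 67.6 mm matches the expected 68. The peg points at 55° in the world and needs 142°, so it turns about 87° counter-clockwise. I'll move above the peg first.

>>> {"api": "step_arm", "payload": {"delta_pos": [[-1, -0.58, 0], [-1, -0.58, 0], [-1, -0.58, 0], [-1, -0.58, 0], [-1, -0.58, 0], [-1, -0.58, 0], [-1, -0.58, 0], [-1, -0.58, 0], [-1, -0.58, 0], [-1, -0.58, 0]], "spin": [0, 0, 0, 0, 0, 0, 0, 0, 0, 0], "fingers": [40, 40, 40, 40, 40, 40, 40, 40, 40, 40]}}

```text
t: 1.1
eef_pos: [0.4056, 0.3903, 0.1759]
tcp_rot: [-0.0, 0.171, 0.985, -0.0]
wrist_force: [0.4, 0.9, 0.3]
width: 0.0402
grip_force: 0.0
```

>>> {"api": "step_arm", "payload": {"delta_pos": [[-1, -0.58, 0], [-1, -0.58, 0], [-1, -0.58, 0], [-1, -0.58, 0], [-1, -0.58, 0], [-1, -0.58, 0], [-1, -0.58, 0], [-1, -0.58, 0], [-1, -0.58, 0], [-1, -0.58, 0]], "spin": [0, 0, 0, 0, 0, 0, 0, 0, 0, 0], "fingers": [40, 40, 40, 40, 40, 40, 40, 40, 40, 40]}}

```text
t: 2.1
eef_pos: [0.5922, 0.1699, 0.1758]
tcp_rot: [-0.0, 0.171, 0.985, -0.0]
wrist_force: [-0.1, 0.2, -0.1]
width: 0.0399
grip_force: 0.0
```

>>> {"api": "step_arm", "payload": {"delta_pos": [[0, 0, 0], [0, 0, 0], [0, 0, 0], [0, 0, 0], [0, 0, 0], [0, 0, 0], [0, 0, 0], [0, 0, 0], [0, 0, 0], [0, 0, 0]], "spin": [1, 1, 1, 1, 1, 1, 1, 1, 1, 1], "fingers": [40, 40, 40, 40, 40, 40, 40, 40, 40, 40]}}

```text
t: 3.1
eef_pos: [0.5915, 0.1709, 0.1757]
tcp_rot: [-0.0, 0.624, 0.782, -0.0]
wrist_force: [-0.8, 0.5, 0.2]
width: 0.0402
grip_force: 0.0
```

>>> {"api": "step_arm", "payload": {"delta_pos": [[0, 0, 0], [0, 0, 0], [0, 0, 0], [0, 0, 0], [0, 0, 0], [0, 0, 0], [0, 0, 0], [0, 0, 0], [0, 0, 0], [0, 0, 0]], "spin": [1, 1, 1, 1, 1, 1, 1, 1, 0.3, 0], "fingers": [40, 40, 40, 40, 40, 40, 40, 40, 40, 40]}}

```text
t: 4.1
eef_pos: [0.5915, 0.1709, 0.1758]
tcp_rot: [-0.0, 0.885, 0.466, -0.001]
wrist_force: [0.3, -0.8, -0.3]
width: 0.0399
grip_force: 0.0
```

>>> {"api": "step_arm", "payload": {"delta_pos": [[-0.17, 0.66, 0], [0, 0, 0.6], [0, 0, 0.6], [0, 0, 0.6], [0, 0, 0.4], [0, 0, 0], [0, 0, 0], [0, 0, 0], [0, 0, 0], [0, 0, 0]], "spin": [0, 0, 0, 0, 0, 0, 0, 0, 0, 0], "fingers": [40, 40, 40, 40, 40, 40, 40, 40, 40, 40]}}

```text
t: 5.1
eef_pos: [0.6036, 0.1583, 0.1223]
tcp_rot: [0.0, 0.885, 0.466, 0.001]
wrist_force: [0.6, 0.5, 1.1]
width: 0.0404
grip_force: 0.0
```

Run:
```python
from rig import monitor, optics
import cv2
s=monitor.read_state();print(s["eef_pos"],s["tcp_rot"])
ims=[]
f=optics.grab_frame("wrist");print(f["T_tool_cam"],f["fovy"])
w=cv2.resize(f["color"],(400,300))
g=optics.grab_frame("side")["color"][175:325,205:405];g=cv2.resize(g,(400,300),interpolation=cv2.INTER_CUBIC)
h=optics.grab_frame("scene")["color"][150:300,230:430];h=cv2.resize(h,(400,300),interpolation=cv2.INTER_CUBIC)
import numpy as np
cv2.imwrite("pics/m1.png",np.vstack([np.hstack([w,g]),np.hstack([h,0*h])])[:,:,::-1])
```

```text
[0.60360039 0.15825848 0.12234233] [2.26019732e-04 8.84933908e-01 4.65716076e-01 6.81316574e-04]
[[-9.75405885e-04 -9.60087608e-01 -2.79697755e-01  7.89800666e-02]
 [ 9.99999430e-01 -8.14846114e-04 -6.90322568e-04  7.57503422e-04]
 [ 4.34859514e-04 -2.79698269e-01  9.60087855e-01 -2.09939523e-01]
 [ 0.00000000e+00  0.00000000e+00  0.00000000e+00  1.00000000e+00]] 69.72002455419528
```

View pics/m1.png

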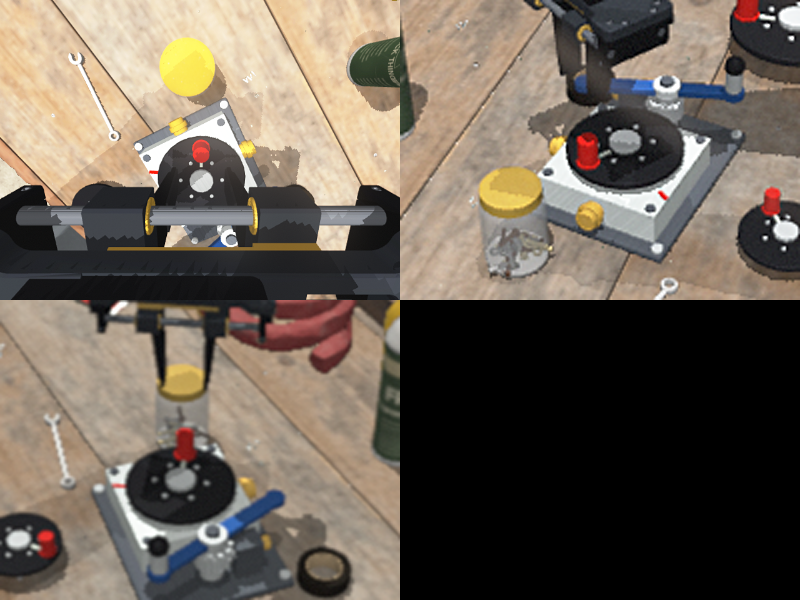

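The wrist view (left) shows the peg at (201,148) and boss at (202,181), centred between the fingers. I'll descend astride the peg.

>>> {"api": "step_arm", "payload": {"delta_pos": [[0, 0, 0.4], [0, 0, 0.4], [0, 0, 0.4], [0, 0, 0.4], [0, 0, 0.3], [0, 0, 0], [0, 0, 0], [0, 0, 0], [0, 0, 0], [0, 0, 0]], "spin": [0, 0, 0, 0, 0, 0, 0, 0, 0, 0], "fingers": [40, 40, 40, 40, 40, 36, 34, 32, 32, 32]}}

```text
t: 6.25
eef_pos: [0.6035, 0.1582, 0.0746]
tcp_rot: [0.0, 0.885, 0.466, 0.0]
wrist_force: [-0.7, -0.7, 0.4]
width: 0.0322
grip_force: 0.0
```

>>> {"api": "step_arm", "payload": {"delta_pos": [[0, -0.18, 0], [0, -0.18, 0], [0, -0.18, 0], [0, -0.18, 0], [0, -0.18, 0], [0, -0.18, 0], [0, -0.18, 0], [0, -0.18, 0], [0, 0, 0], [0, 0, 0]], "spin": [-1, -1, -1, -1, -1, -1, -1, -1, 0, 0], "fingers": [32, 32, 32, 32, 32, 32, 32, 32, 32, 32]}}

```text
t: 7.25
eef_pos: [0.5694, 0.1669, 0.0743]
tcp_rot: [0.0, 0.635, 0.773, 0.0]
wrist_force: [-0.4, -0.0, 0.3]
width: 0.0322
grip_force: 0.0
```

>>> {"api": "step_arm", "payload": {"delta_pos": [[0, -0.18, 0], [0, -0.18, 0], [0, -0.18, 0], [0, -0.18, 0], [0, -0.18, 0], [0, -0.18, 0], [0, -0.18, 0], [0, 0, 0], [0, 0, 0], [0, 0, 0]], "spin": [-1, -1, -1, -1, -1, -1, -1, 0, 0, 0], "fingers": [32, 32, 32, 32, 32, 32, 32, 32, 32, 32]}}

```text
t: 8.25
eef_pos: [0.5424, 0.1522, 0.0741]
tcp_rot: [0.0, 0.331, 0.944, 0.0]
wrist_force: [0.4, 0.0, -0.4]
width: 0.032
grip_force: 0.0
```

```bash
cat > look.py <<'E'
from rig import monitor, optics
import cv2,sys,numpy as np
s=monitor.read_state();print(s["eef_pos"],s["wrist_force"])
w=optics.grab_frame("wrist")["color"];w=cv2.resize(w,(400,300))
g=cv2.resize(optics.grab_frame("side")["color"][195:315,235:395],(800,600),interpolation=cv2.INTER_CUBIC)
h=cv2.resize(optics.grab_frame("scene")["color"][190:310,260:420],(800,600),interpolation=cv2.INTER_CUBIC)
z=np.hstack([cv2.resize(g,(400,300)),cv2.resize(h,(400,300))])
cv2.imwrite(sys.argv[1],np.vstack([z,np.hstack([w,0*w])])[:,:,::-1])
E
python3 look.py pics/m2.png
```

```text
[0.54236739 0.15224267 0.07407056] [ 0.37877754  0.01839837 -0.35950138]
```

View pics/m2.png

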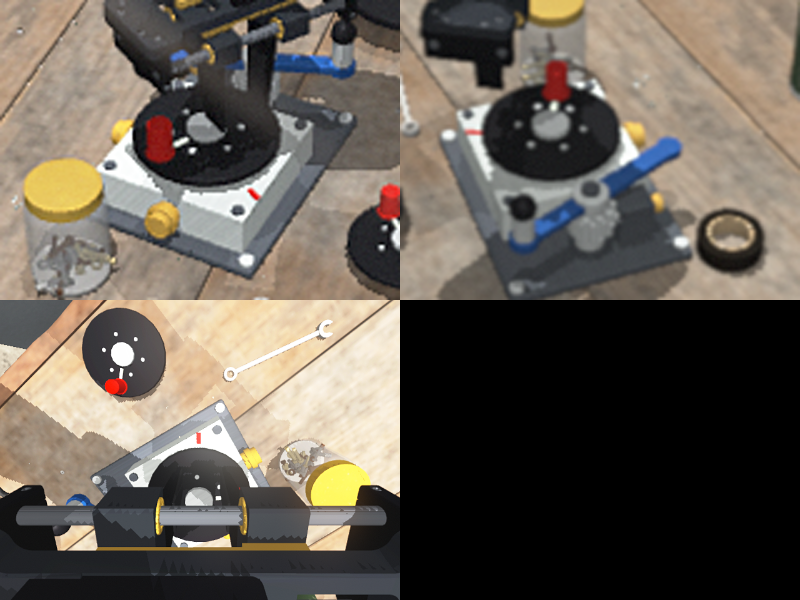

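The peg hasn't moved: it is still at (157,138) in the side crop and the fingers swept past it. I'll project the TCP into the views to see why.

Run:
```python
from h import *
from rig import monitor
s=monitor.read_state()
from scipy.spatial.transform import Rotation as Ro
q=s["tcp_rot"];R=Ro.from_quat([q[1],q[2],q[3],q[0]]).as_matrix()
for n,p in dict(tcp=s["eef_pos"],f1=s["eef_pos"]+R[:,1]*.022,f2=s["eef_pos"]-R[:,1]*.022,old=np.array([.6036,.1583,.1223])).items():
    o=[]
    for v,(x0,y0) in dict(side=(235,195),scene=(260,190)).items():
        u=P(d[v])@np.r_[p,1];u=u[:2]/u[2];o.append(((u-[x0,y0])*2.5).round(0))
    print(n,p.round(3),o)
print(s)
```

```text
tcp [0.542 0.152 0.074] [array([233., 151.]), array([ 95., 108.])]
f1 [0.556 0.169 0.074] [array([209., 161.]), array([100.,  92.])]
f2 [0.528 0.135 0.074] [array([257., 141.]), array([ 89., 125.])]
old [0.604 0.158 0.122] [array([154.,  91.]), array([155.,  39.])]
{'t': 8.4, 'joint_pos': array([ 1.78355842e-01,  2.00918915e-02,  1.93866767e+00,  4.02929927e-05,
        1.18279220e+00, -7.18834557e-01]), 'qvel': array([ 0.00048543, -0.00140514,  0.00116489, -0.00231009, -0.00037382,
       -0.0056779 ]), 'joint_torque': array([-1.35158328e-02, -3.44749868e+01, -3.35384703e+01,  3.52910813e-02,
        8.04475648e-02,  8.30231264e-03]), 'eef_pos': array([0.54219334, 0.15221847, 0.07395573]), 'tcp_rot': array([8.60350349e-06, 3.30478566e-01, 9.43813497e-01, 2.63013286e-05]), 'wrist_force': array([ 0.73618405, -0.407607  ,  0.83949417]), 'ft_torque': array([-0.06340767,  0.02362003, -0.00068002]), 'grip_force': 0.0, 'width': 0.031895460755692814}
```

Run:
```python
from rig import monitor, optics
import cv2,numpy as np
w=optics.grab_frame("wrist")["color"]
s=optics.grab_frame("side")["color"]; c=optics.grab_frame("scene")["color"]
for n,i,(y0,y1,x0,x1) in(("wrist",w,(0,480,0,640)),("side",s,(195,315,235,375)),("scene",c,(190,310,260,420))):
    i=i[y0:y1,x0:x1].astype(int);m=((i[...,0]>90)&(i[...,1]<.45*i[...,0])&(i[...,2]<.45*i[...,0])).astype(np.uint8)
    k,_,st,ce=cv2.connectedComponentsWithStats(m)
    for j in range(1,k):
        if st[j,4]>8:print(n,st[j]+[x0,y0,0,0,0],(ce[j]+[x0,y0]).round(1))
crop=lambda i,a,b,cc,dd:cv2.resize(i[a:b,cc:dd],(400,400),interpolation=cv2.INTER_CUBIC)
cv2.imwrite("pics/m3.png",np.hstack([cv2.convertScaleAbs(crop(w,210,350,250,390),alpha=1.8,beta=25),crop(s,195,295,250,350)])[:,:,::-1])
```

```text
wrist [168 125  36  27 786] [185.9 138.1]
wrist [315 213   6  17 100] [317.6 220.8]
side [293 241  12  19 179] [298.5 250.4]
side [334 271   5   4  10] [336.1 272.2]
scene [317 215  11  15 121] [322.1 222.5]
```

View pics/m3.png

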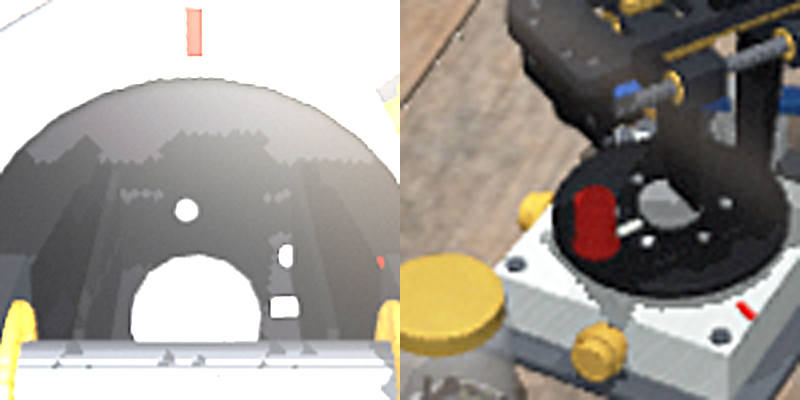

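In the side view the fingertips end above where the reported TCP height puts them. I'll lower gently here and feel for the flange.

>>> {"api": "step_arm", "payload": {"delta_pos": [[0, 0, 0.07], [0, 0, 0.07], [0, 0, 0.07], [0, 0, 0.07], [0, 0, 0.07], [0, 0, 0.05], [0, 0, 0], [0, 0, 0], [0, 0, 0], [0, 0, 0]], "spin": [0, 0, 0, 0, 0, 0, 0, 0, 0, 0], "fingers": [32, 32, 32, 32, 32, 32, 32, 32, 32, 32]}}

```text
t: 9.55
eef_pos: [0.5421, 0.1521, 0.0641]
tcp_rot: [0.0, 0.33, 0.944, 0.0]
wrist_force: [0.2, 0.5, -0.2]
width: 0.0322
grip_force: 0.0
```

Run:
```python
from h import *
from rig import monitor, optics
from scipy.spatial.transform import Rotation as Ro
s=monitor.read_state();q=s["tcp_rot"];R=Ro.from_quat([q[1],q[2],q[3],q[0]]).as_matrix()
out=[]
for n in("side","scene"):
    f=optics.grab_frame(n);i=f["color"].copy()
    c=P(f)@np.r_[s["eef_pos"],1];c=(c[:2]/c[2]).astype(int)
    x0,y0=c[0]-50,c[1]-75
    g=cv2.resize(i[y0:y0+150,x0:x0+100],(400,600),interpolation=cv2.INTER_CUBIC)
    g=cv2.convertScaleAbs(g,alpha=2.2,beta=20)
    for k in(.022,-.022,0):
        for z in(0,.03):
            u=P(f)@np.r_[s["eef_pos"]+R[:,1]*k-R[:,2]*z,1];u=u[:2]/u[2];u=((u-[x0,y0])*4).astype(int)
            cv2.circle(g,tuple(int(a) for a in u),4,(0,255,0) if z==0 else (255,0,255),1)
    out.append(g)
cv2.imwrite("pics/m4.png",np.hstack(out)[:,:,::-1]);print(s["eef_pos"],s["wrist_force"])
```

```text
[0.54214962 0.15212594 0.06408007] [ 0.19051564  0.49501924 -0.16919267]
```

View pics/m4.png

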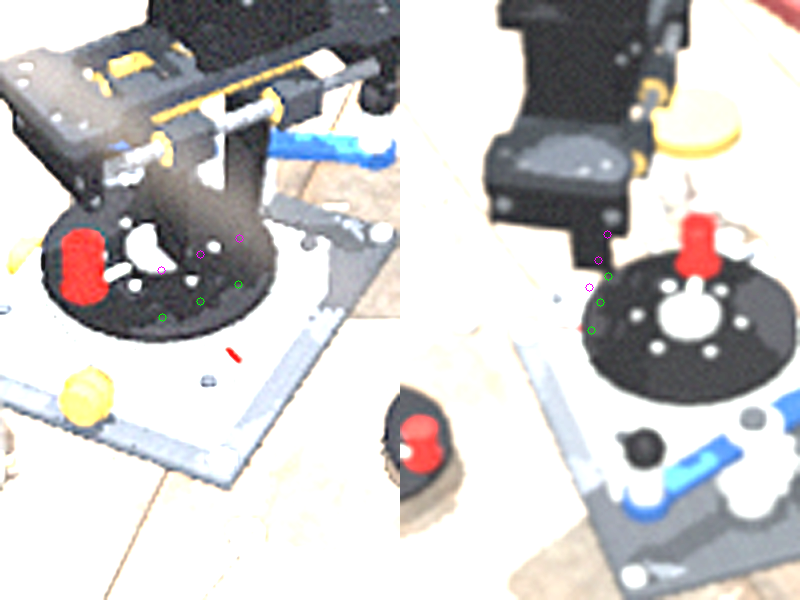

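The picture is clear: the real fingertips end about 30 mm above the reported TCP (magenta marks in the scene view, tip at (590,265)). So tip z is roughly reported z plus 0.03. I'll raise, go back along the arc and re-descend with that offset.

>>> {"api": "step_arm", "payload": {"delta_pos": [[0, 0, -0.6], [0, 0, -0.5], [0, 0.18, 0], [0, 0.18, 0], [0, 0.18, 0], [0, 0.18, 0], [0, 0.18, 0], [0, 0.18, 0], [0, 0.18, 0], [0, 0.18, 0]], "spin": [0, 0, 1, 1, 1, 1, 1, 1, 1, 1], "fingers": [40, 40, 40, 40, 40, 40, 40, 40, 40, 40]}}

```text
t: 10.65
eef_pos: [0.573, 0.1707, 0.0934]
tcp_rot: [0.001, 0.673, 0.74, 0.001]
wrist_force: [0.2, 0.0, -0.5]
width: 0.0399
grip_force: 0.0
```

>>> {"api": "step_arm", "payload": {"delta_pos": [[0, 0.18, 0], [0, 0.18, 0], [0, 0.18, 0], [0, 0.18, 0], [0, 0.18, 0], [0, 0.18, 0], [0, 0.18, 0], [0, 0, 0], [0, 0, 0], [0, 0, 0]], "spin": [1, 1, 1, 1, 1, 1, 1, 0, 0, 0], "fingers": [40, 40, 40, 40, 40, 40, 40, 40, 40, 40]}}

```text
t: 11.65
eef_pos: [0.6023, 0.1644, 0.0921]
tcp_rot: [0.0, 0.885, 0.466, 0.0]
wrist_force: [-0.4, 0.5, 0.1]
width: 0.0401
grip_force: 0.0
```

>>> {"api": "step_arm", "payload": {"delta_pos": [[-0.2, 0.17, 0], [0, 0, 0.3], [0, 0, 0.3], [0, 0, 0.3], [0, 0, 0.3], [0, 0, 0.2], [0, 0, 0.2], [0, 0, 0.2], [0, 0, 0], [0, 0, 0]], "spin": [0, 0, 0, 0, 0, 0, 0, 0, 0, 0], "fingers": [40, 40, 40, 40, 40, 40, 40, 40, 36, 32]}}

```text
t: 12.65
eef_pos: [0.603, 0.1577, 0.0465]
tcp_rot: [0.0, 0.885, 0.466, 0.0]
wrist_force: [0.8, 0.0, -0.4]
width: 0.0338
grip_force: 0.0
```

>>> {"api": "step_arm", "payload": {"delta_pos": [[0, -0.18, 0], [0, -0.18, 0], [0, -0.18, 0], [0, -0.18, 0], [0, -0.18, 0], [0, 0, 0], [0, 0, 0], [0, 0, 0], [0, 0, 0], [0, 0, 0]], "spin": [-1, -1, -1, -1, -1, 0, 0, 0, 0, 0], "fingers": [32, 32, 32, 32, 32, 32, 32, 32, 32, 32]}}

```text
t: 13.65
eef_pos: [0.5825, 0.1663, 0.0465]
tcp_rot: [0.0, 0.742, 0.67, 0.0]
wrist_force: [-0.4, 0.7, 0.4]
width: 0.0319
grip_force: 0.0
```

```bash
cat > red.py <<'E'
from h import *
from rig import monitor, optics
def red(n,box):
    i=optics.grab_frame(n)["color"];y0,y1,x0,x1=box
    i=i[y0:y1,x0:x1].astype(int);m=((i[...,0]>70)&(i[...,1]<.45*i[...,0])&(i[...,2]<.45*i[...,0])).astype(np.uint8)
    k,_,st,ce=cv2.connectedComponentsWithStats(m)
    for j in range(1,k):
        if st[j,4]>8:print(n,st[j]+[x0,y0,0,0,0],(ce[j]+[x0,y0]).round(1))
if __name__=="__main__":
    red("side",(195,315,235,375));red("scene",(190,310,260,420))
    s=monitor.read_state();v=s["eef_pos"][:2]-[.5773,.1214];print(s["eef_pos"],s["wrist_force"],np.hypot(*v),np.degrees(np.arctan2(v[1],v[0])))
    # expected peg pixel centroid by angle (flange at 9mm proud)
    for a in range(50,160,10):
        X=np.r_[.5773+.045*np.cos(np.radians(a)),.1214+.045*np.sin(np.radians(a)),.077,1]
        print(a,[((P(d[n])@X)[:2]/(P(d[n])@X)[2]).round(1).tolist() for n in("side","scene")])
E
python3 red.py
```

```text
side [299 245  12  19 190] [304.3 254.4]
side [334 271   5   4  10] [336.1 272.2]
scene [309 214  12  17 143] [314.6 222.4]
[0.58246289 0.16634003 0.04640875] [0.70763297 0.83975861 0.43406427] 0.04523562148199824 83.44636256717385
50 [[296.5, 248.5], [323.6, 222.0]]
60 [[298.8, 250.6], [320.0, 221.7]]
70 [[301.6, 252.5], [316.4, 221.9]]
80 [[304.9, 253.9], [312.9, 222.4]]
90 [[308.6, 255.0], [309.5, 223.3]]
100 [[312.5, 255.7], [306.5, 224.6]]
110 [[316.6, 255.8], [303.8, 226.2]]
120 [[320.6, 255.5], [301.5, 228.1]]
130 [[324.5, 254.8], [299.7, 230.3]]
140 [[328.2, 253.6], [298.6, 232.6]]
150 [[331.4, 252.0], [298.0, 235.0]]
```

The peg is turning now, at about 77° and trailing the tool by 7°. I'll continue.

>>> {"api": "step_arm", "payload": {"delta_pos": [[0, -0.18, 0], [0, -0.18, 0], [0, -0.18, 0], [0, -0.18, 0], [0, -0.18, 0], [0, -0.18, 0], [0, -0.18, 0], [0, -0.18, 0], [0, 0, 0], [0, 0, 0]], "spin": [-1, -1, -1, -1, -1, -1, -1, -1, 0, 0], "fingers": [32, 32, 32, 32, 32, 32, 32, 32, 32, 32]}}

```text
t: 14.75
eef_pos: [0.5485, 0.1578, 0.0465]
tcp_rot: [0.0, 0.424, 0.906, 0.0]
wrist_force: [0.2, -0.7, 0.3]
width: 0.0317
grip_force: 0.0
```

```bash
python3 red.py|head -5
```

```text
side [316 247  13  19 173] [322.5 256.9]
side [334 271   5   4  10] [336.1 272.2]
scene [296 220  12  18 116] [302.6 229.4]
[0.5486001  0.157856   0.04651564] [ 0.19886823  0.45008372 -0.77710061] 0.04639745994755106 128.2115041770001
50 [[296.5, 248.5], [323.6, 222.0]]
```

>>> {"api": "step_arm", "payload": {"delta_pos": [[0, -0.09, 0], [0, -0.09, 0], [0, -0.09, 0], [0, -0.09, 0], [0, -0.09, 0], [0, -0.05, 0], [0, -0.05, 0], [0, 0, 0], [0, 0, 0], [0, 0, 0]], "spin": [-0.5, -0.5, -0.5, -0.5, -0.5, -0.25, -0.25, 0, 0, 0], "fingers": [32, 32, 32, 32, 32, 32, 32, 32, 32, 32]}}

```text
t: 15.85
eef_pos: [0.5391, 0.1477, 0.0464]
tcp_rot: [-0.0, 0.283, 0.959, -0.0]
wrist_force: [0.1, 0.2, -0.4]
width: 0.0322
grip_force: 0.0
```

```bash
python3 red.py|head -5
```

```text
side [322 246  13  19 143] [328.9 256.2]
side [334 271   5   4   9] [336.  272.2]
scene [295 229  10  12  59] [300.7 236. ]
[0.53910225 0.14771197 0.04643684] [ 0.00239262 -0.81191292  0.0774682 ] 0.04638305839727409 145.43955125551233
50 [[296.5, 248.5], [323.6, 222.0]]
```

>>> {"api": "step_arm", "payload": {"delta_pos": [[0, -0.03, 0], [0, -0.03, 0], [0, -0.03, 0], [0, -0.03, 0], [0, 0, 0], [0, 0, 0], [0, 0, 0], [0, 0, 0], [0, 0, 0], [0, 0, 0]], "spin": [-0.17, -0.17, -0.17, -0.17, 0, 0, 0, 0, 0, 0], "fingers": [32, 32, 32, 32, 32, 32, 32, 32, 32, 32]}}

```text
t: 16.95
eef_pos: [0.5376, 0.1452, 0.0465]
tcp_rot: [-0.0, 0.25, 0.968, -0.0]
wrist_force: [-0.3, 0.6, 1.4]
width: 0.0319
grip_force: 0.0
```

```bash
python3 red.py|head -5
```

```text
side [323 248  13  19 154] [330.3 258.2]
side [334 271   5   4  10] [336.1 272.2]
scene [294 237  11   7  54] [298.9 240.2]
[0.53755741 0.14514566 0.04643862] [ 0.0967677  -0.65052538  0.56681328] 0.04629611522144864 149.14225129241524
50 [[296.5, 248.5], [323.6, 222.0]]
```

The side view's peg dropped by 2 px as it reached 142°, so the pins are in. I'll lift, square up, close the fingers and go over the boss.

>>> {"api": "step_arm", "payload": {"delta_pos": [[0, 0.1, 0], [0, 0, -0.6], [0, 0, -0.6], [0, 0, -0.6], [0, 0, 0], [-0.92, 0.12, 0], [-0.92, 0.11, 0], [0, 0, 0], [0, 0, 0], [0, 0, 0]], "spin": [0, 0, 0, 0.8, 0.8, 0, 0, 0, 0, 0], "fingers": [32, 32, 32, 32, 0, 0, 0, 0, 0, 0]}}

```text
t: 18.05
eef_pos: [0.5781, 0.1239, 0.092]
tcp_rot: [0.0, 0.326, 0.945, 0.0]
wrist_force: [0.6, 0.6, 0.2]
width: 0.0002
grip_force: 0.0
```

```bash
python3 red.py|head -5
python3 - <<'E'
from h import *
from rig import monitor,optics
s=monitor.read_state();out=[]
for n in("side","scene"):
    f=optics.grab_frame(n);x0,y0=(262,185) if n=="side" else (270,160)
    g=cv2.resize(f["color"][y0:y0+150,x0:x0+100],(400,600),interpolation=cv2.INTER_CUBIC);g=cv2.convertScaleAbs(g,alpha=1.8,beta=15)
    for X in([.5773,.1214,.063],s["eef_pos"]+[0,0,.03]):
        u=P(f)@np.r_[X,1];u=((u[:2]/u[2]-[x0,y0])*4).astype(int);cv2.circle(g,tuple(int(a) for a in u),4,(255,0,255),1)
    out.append(g)
cv2.imwrite("pics/m5.png",np.hstack(out)[:,:,::-1])
E
```

```text
side [323 248  14  19 191] [329.9 257. ]
side [334 271   5   4  10] [336.1 272.2]
scene [294 227  11  17 140] [298.7 235.4]
[0.57792588 0.12392263 0.09167905] [-0.15138134  0.56638783  0.17829135] 0.0025991097504563104 76.06588379232971
50 [[296.5, 248.5], [323.6, 222.0]]
```

View pics/m5.png

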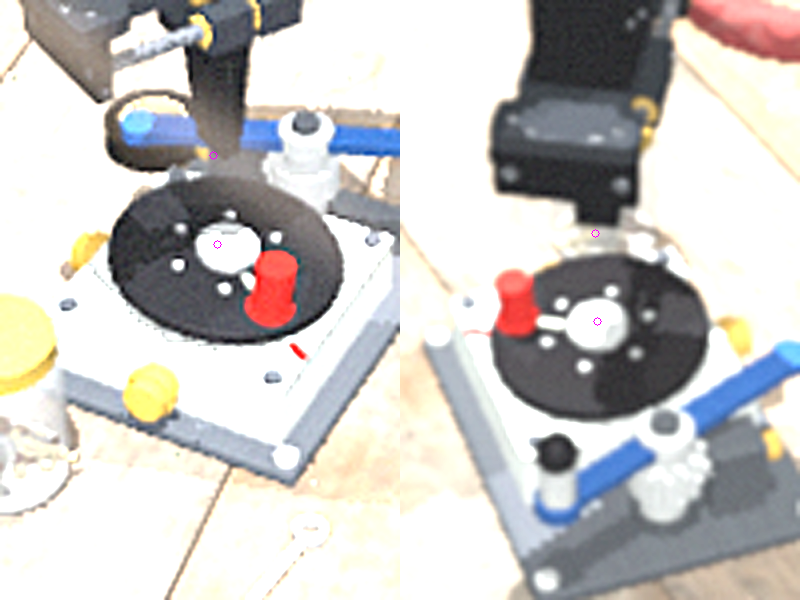

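The peg stands on the line to the red mark and the flange sits lower. Pins in; boss at (597,325) in the scene half. I'll descend on the boss in small force-checked stages.

>>> {"api": "step_arm", "payload": {"delta_pos": [[0, -0.09, 0.4], [0, 0, 0.4], [0, 0, 0.4], [0, 0, 0.4], [0, 0, 0.3], [0, 0, 0.04], [0, 0, 0.04], [0, 0, 0.04], [0, 0, 0.04], [0, 0, 0]], "spin": [0, 0, 0, 0, 0, 0, 0, 0, 0, 0], "fingers": [0, 0, 0, 0, 0, 0, 0, 0, 0, 0]}}

```text
t: 19.25
eef_pos: [0.5774, 0.1217, 0.0403]
tcp_rot: [0.0, 0.326, 0.945, 0.0]
wrist_force: [-0.2, -0.2, 0.1]
width: 0.0004
grip_force: 0.0
```

>>> {"api": "step_arm", "payload": {"delta_pos": [[0, 0, 0.05], [0, 0, 0.05], [0, 0, 0.04], [0, 0, 0.04], [0, 0, 0], [0, 0, 0], [0, 0, 0], [0, 0, 0], [0, 0, 0], [0, 0, 0]], "spin": [0, 0, 0, 0, 0, 0, 0, 0, 0, 0], "fingers": [0, 0, 0, 0, 0, 0, 0, 0, 0, 0]}}

```text
t: 20.25
eef_pos: [0.5772, 0.1217, 0.0355]
tcp_rot: [0.0, 0.326, 0.945, 0.0]
wrist_force: [-0.6, -0.8, 1.0]
width: 0.0006
grip_force: 0.0
```

>>> {"api": "step_arm", "payload": {"delta_pos": [[0, 0, 0.03], [0, 0, 0.03], [0, 0, 0.03], [0, 0, 0.03], [0, 0, 0], [0, 0, 0], [0, 0, 0], [0, 0, 0], [0, 0, 0], [0, 0, 0]], "spin": [0, 0, 0, 0, 0, 0, 0, 0, 0, 0], "fingers": [0, 0, 0, 0, 0, 0, 0, 0, 0, 0]}}

```text
t: 21.25
eef_pos: [0.5772, 0.1217, 0.0325]
tcp_rot: [0.0, 0.326, 0.945, 0.0]
wrist_force: [-0.8, -0.6, -0.4]
width: 0.0009
grip_force: 0.0
```

>>> {"api": "step_arm", "payload": {"delta_pos": [[0, 0, 0.03], [0, 0, 0.03], [0, 0, 0.03], [0, 0, 0.03], [0, 0, 0], [0, 0, 0], [0, 0, 0], [0, 0, 0], [0, 0, 0], [0, 0, 0]], "spin": [0, 0, 0, 0, 0, 0, 0, 0, 0, 0], "fingers": [0, 0, 0, 0, 0, 0, 0, 0, 0, 0]}}

```text
t: 22.25
eef_pos: [0.5772, 0.1217, 0.0295]
tcp_rot: [0.0, 0.326, 0.945, -0.0]
wrist_force: [0.3, 0.1, 0.3]
width: 0.0006
grip_force: 0.0
```

>>> {"api": "step_arm", "payload": {"delta_pos": [[0, 0, 0.03], [0, 0, 0.03], [0, 0, 0.03], [0, 0, 0.03], [0, 0, 0.03], [0, 0, 0], [0, 0, 0], [0, 0, 0], [0, 0, 0], [0, 0, 0]], "spin": [0, 0, 0, 0, 0, 0, 0, 0, 0, 0], "fingers": [0, 0, 0, 0, 0, 0, 0, 0, 0, 0]}}

```text
t: 23.25
eef_pos: [0.5779, 0.1218, 0.028]
tcp_rot: [0.001, 0.326, 0.945, 0.0]
wrist_force: [-4.4, -0.8, 11.7]
width: 0.0004
grip_force: 5.5
```

```bash
python3 red.py|head -5
```

```text
side [323 247  13  20 194] [329.6 256.6]
side [334 271   5   4  10] [336.1 272.2]
scene [294 235  12   9  78] [299.2 238.9]
[0.57791158 0.12175695 0.02800436] [-4.75114782 -0.7609476  10.14300284] 0.0007081278474414756 30.269817984020328
50 [[296.5, 248.5], [323.6, 222.0]]
```

>>> {"api": "step_arm", "payload": {"delta_pos": [[0, 0, 0.03], [0, 0, 0.03], [0, 0, 0.03], [0, 0, 0.03], [0, 0, 0], [0, 0, 0], [0, 0, 0], [0, 0, 0], [0, 0, 0], [0, 0, 0]], "spin": [0, 0, 0, 0, 0, 0, 0, 0, 0, 0], "fingers": [0, 0, 0, 0, 0, 0, 0, 0, 0, 0]}}

```text
t: 24.35
eef_pos: [0.5792, 0.1217, 0.0247]
tcp_rot: [0.002, 0.326, 0.945, 0.001]
wrist_force: [0.1, -0.7, 5.7]
width: 0.0003
grip_force: 2.9
```

```bash
python3 red.py|head -5
```

```text
side [322 247  13  19 191] [328.5 256.5]
side [334 271   5   4  10] [336.1 272.2]
scene [294 236  11   8  66] [299.3 239.5]
[0.57919284 0.12171956 0.02469548] [ 0.14883587 -0.34554477  5.41656742] 0.0019196210757946538 9.582603608999642
50 [[296.5, 248.5], [323.6, 222.0]]
```

>>> {"api": "step_arm", "payload": {"delta_pos": [[0, 0, 0.03], [0, 0, 0.03], [0, 0, 0.03], [0, 0, 0.03], [0, 0, 0.03], [0, 0, 0], [0, 0, 0], [0, 0, 0], [0, 0, 0], [0, 0, 0]], "spin": [0, 0, 0, 0, 0, 0, 0, 0, 0, 0], "fingers": [0, 0, 0, 0, 0, 0, 0, 0, 0, 0]}}

```text
t: 25.45
eef_pos: [0.5793, 0.1217, 0.0211]
tcp_rot: [0.002, 0.326, 0.945, 0.001]
wrist_force: [0.9, -1.0, 5.5]
width: 0.0004
grip_force: 3.2
```

```bash
python3 red.py|head -5
```

```text
side [323 248  12  20 189] [328.6 257.9]
side [334 271   5   4  10] [336.1 272.2]
scene [295 237  11   8  64] [299.6 240.7]
[0.57925889 0.1216795  0.02108435] [ 0.51950426 -1.23592983  6.95416661] 0.0019787330590624154 8.120310702835065
50 [[296.5, 248.5], [323.6, 222.0]]
```

>>> {"api": "step_arm", "payload": {"delta_pos": [[0, 0, 0.03], [0, 0, 0.03], [0, 0, 0.03], [0, 0, 0.03], [0, 0, 0.03], [0, 0, 0], [0, 0, 0], [0, 0, 0], [0, 0, 0], [0, 0, 0]], "spin": [0, 0, 0, 0, 0, 0, 0, 0, 0, 0], "fingers": [0, 0, 0, 0, 0, 0, 0, 0, 0, 0]}}

```text
t: 26.55
eef_pos: [0.5793, 0.1217, 0.021]
tcp_rot: [0.002, 0.326, 0.945, 0.0]
wrist_force: [-9.0, -2.4, 25.2]
width: 0.0004
grip_force: 12.4
```

```bash
python3 red.py|head -5
```

```text
side [322 248  13  20 189] [328.5 257.9]
side [334 271   5   4  10] [336.1 272.2]
scene [295 238  11   7  62] [299.7 240.7]
[0.57927917 0.12166047 0.02097109] [-10.81831938  -2.03258562  24.06419299] 0.001996234191068108 7.497283902402771
50 [[296.5, 248.5], [323.6, 222.0]]
```

The holder bottomed out firmly (25 N, no further travel), so it is home. This also fixes the tip offset at about 38 mm. Now I lift, go over the knob at about (0.4955, 0.011) and turn the fingers to straddle it.

>>> {"api": "step_arm", "payload": {"delta_pos": [[0, 0, -0.6], [0, 0, -1], [0, 0, -1], [0, 0, -0.6], [0, -0.92, 0], [0, -0.92, 0], [0, -0.92, 0], [-0.03, -0.92, 0], [-0.03, -0.92, 0], [-0.03, -0.92, 0]], "spin": [0, 0, 0, 0, 0, 0, 0, 0, 0, 0], "fingers": [0, 0, 0, 0, 0, 0, 40, 40, 40, 40]}}

```text
t: 27.65
eef_pos: [0.4929, 0.0111, 0.0947]
tcp_rot: [-0.0, 0.326, 0.945, -0.0]
wrist_force: [0.5, -0.1, 0.5]
width: 0.0269
grip_force: 0.0
```

>>> {"api": "step_arm", "payload": {"delta_pos": [[0, 0, 0], [0, 0, 0], [0, 0, 0], [0, 0, 0], [0, 0, 0], [0, 0, 0], [0, 0, 0], [0, 0, 0], [0, 0, 0], [0, 0, 0]], "spin": [1, 1, 1, 1, 1, 1, 1, 1, 1, 1], "fingers": [40, 40, 40, 40, 40, 40, 40, 40, 40, 40]}}

```text
t: 28.65
eef_pos: [0.4934, 0.0117, 0.0947]
tcp_rot: [-0.0, 0.741, 0.672, -0.0]
wrist_force: [-0.1, 0.3, -0.4]
width: 0.0398
grip_force: 0.0
```

>>> {"api": "step_arm", "payload": {"delta_pos": [[0, 0, 0], [0, 0, 0], [0, 0, 0], [0, 0, 0], [0, 0, 0], [0, 0, 0], [0, 0, 0], [0, 0, 0], [0, 0, 0], [0, 0, 0]], "spin": [1.0, 1.0, 1.0, 1.0, 1.0, 1.0, 1.0, 1.0, 1.0, 1.0], "fingers": [40, 40, 40, 40, 40, 40, 40, 40, 40, 40]}}

```text
t: 29.65
eef_pos: [0.4934, 0.0117, 0.0947]
tcp_rot: [-0.0, 0.972, 0.234, -0.0]
wrist_force: [0.1, 0.1, -0.2]
width: 0.0402
grip_force: 0.0
```

Run:
```python
from h import *
from rig import monitor,optics
from scipy.spatial.transform import Rotation as Ro
s=monitor.read_state();q=s["tcp_rot"];R=Ro.from_quat([q[1],q[2],q[3],q[0]]).as_matrix()
k=np.array([.5637,.0268])+.07*np.array([np.cos(np.radians(-167)),np.sin(np.radians(-167))])
print(s["t"],s["eef_pos"],np.degrees(np.arctan2(R[1,1],R[0,1])),"tool delta units",R.T@np.r_[k-s["eef_pos"][:2],0]/.025, s["joint_pos"])
w=optics.grab_frame("wrist")["color"];sc=optics.grab_frame("scene")["color"]
g=cv2.resize(sc[160:310,250:400],(400,400),interpolation=cv2.INTER_CUBIC)
cv2.imwrite("pics/m6.png",np.hstack([cv2.resize(w[150:400,195:445],(400,400)),g])[:,:,::-1])
```

```text
29.65 [0.49340874 0.01172577 0.09471179] -62.92165015341362 tool delta units [ 6.20284770e-02  6.19167797e-02 -7.18431763e-05] [-8.50643084e-02 -1.61800801e-01  2.07291584e+00  1.36402799e-05
  1.23131592e+00  1.01312095e+00]
```

View pics/m6.png

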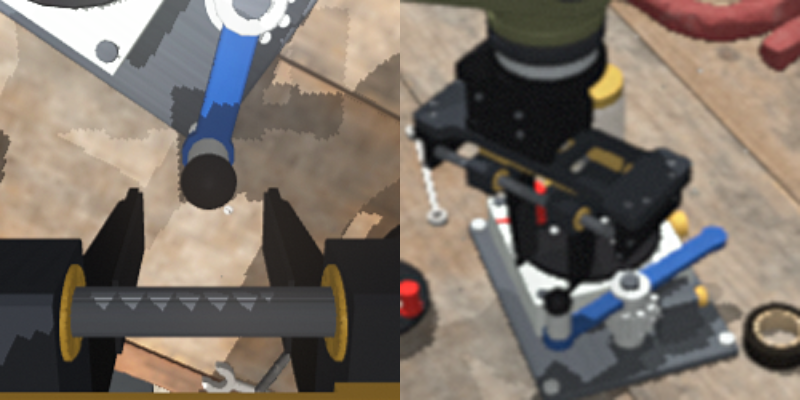

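The ball, at (209,180) in the wrist crop, lies centred between the fingers at (136,190) and (270,190). I'll finish the turn, descend astride it and push along the arc.

>>> {"api": "step_arm", "payload": {"delta_pos": [[0.1, 0.06, 0], [0, 0, 0], [0, 0, 0], [0, 0, 0.4], [0, 0, 0.4], [0, 0, 0.4], [0, 0, 0.4], [0, 0, 0], [0, 0, 0], [0, 0, 0]], "spin": [1, 1, 0.4, 0, 0, 0, 0, 0, 0, 0], "fingers": [40, 40, 40, 40, 40, 40, 40, 36, 36, 36]}}

```text
t: 30.75
eef_pos: [0.4971, 0.0115, 0.0556]
tcp_rot: [0.0, 0.993, 0.118, 0.0]
wrist_force: [-0.1, -0.8, 0.7]
width: 0.0362
grip_force: 0.0
```

>>> {"api": "step_arm", "payload": {"delta_pos": [[0, 0.28, 0], [0, 0.28, 0], [0, 0.28, 0], [0, 0.28, 0], [0, 0.28, 0], [0, 0.28, 0], [0, 0.28, 0], [0, 0, 0], [0, 0, 0], [0, 0, 0]], "spin": [-1, -1, -1, -1, -1, -1, -1, 0, 0, 0], "fingers": [36, 36, 36, 36, 36, 36, 36, 36, 36, 36]}}

```text
t: 31.75
eef_pos: [0.5213, -0.0298, 0.0554]
tcp_rot: [0.0, 0.893, 0.451, 0.0]
wrist_force: [0.4, 0.3, 0.2]
width: 0.036
grip_force: 0.0
```

```bash
cat > bar.py <<'E'
from h import *
from rig import monitor,optics
# blue bar arm seen from scene + side: fit line on plane z=.0705 about pivot
for n,(y0,y1,x0,x1) in dict(scene=(200,310,290,400),side=(190,260,260,400)).items():
    f=optics.grab_frame(n);i=f["color"].astype(int);m=(i[...,2]>90)&(i[...,2]>1.6*i[...,0])&(i[...,2]>1.2*i[...,1])
    v,u=np.nonzero(m[y0:y1,x0:x1]);p=P(f);H=np.linalg.inv(np.c_[p[:,:2],p[:,2]*.0705+p[:,3]])
    X=H@np.c_[u+x0,v+y0,np.ones(len(u))].T;X=(X[:2]/X[2]).T
    X=X[np.linalg.norm(X-[.5637,.0268],axis=1)<.12]
    c=X.mean(0);w=np.linalg.svd(X-c)[2][0];r=X-[.5637,.0268];b=np.arctan2(*((r[np.linalg.norm(r,axis=1)>.04]).T[::-1]))
    a=np.degrees(np.arctan2(w[1],w[0]));print(n,len(X),"bar line deg mod180",a%180,"tip side mean deg",np.degrees(np.median(b)),"expected 13 parked,47 first,82 second")
s=monitor.read_state();r=s["eef_pos"][:2]-[.5637,.0268];print(s["t"],s["eef_pos"],s["wrist_force"],np.hypot(*r),np.degrees(np.arctan2(r[1],r[0])))
E
python3 bar.py
```

```text
scene 133 bar line deg mod180 52.13485382940917 tip side mean deg -125.92457914030771 expected 13 parked,47 first,82 second
side 456 bar line deg mod180 48.182858959878686 tip side mean deg 49.63023275462494 expected 13 parked,47 first,82 second
31.85 [ 0.52116807 -0.02982325  0.05528737] [-0.43150768 -0.0643492  -0.92749687] 0.07081777394453863 -126.91164367880299
```

The bar is at the first click (48°). I'll continue to the second.

>>> {"api": "step_arm", "payload": {"delta_pos": [[0, 0.28, 0], [0, 0.28, 0], [0, 0.28, 0], [0, 0.28, 0], [0, 0.14, 0], [0, 0.14, 0], [0, 0, 0], [0, 0, 0], [0, 0, 0], [0, 0, 0]], "spin": [-1, -1, -1, -1, -0.5, -0.5, 0, 0, 0, 0], "fingers": [36, 36, 36, 36, 36, 36, 36, 36, 36, 36]}}

```text
t: 32.85
eef_pos: [0.5529, -0.0443, 0.0553]
tcp_rot: [0.0, 0.753, 0.658, 0.0]
wrist_force: [0.6, -0.3, -0.7]
width: 0.036
grip_force: 0.0
```

```bash
python3 bar.py
```

```text
scene 89 bar line deg mod180 83.82322935967727 tip side mean deg -100.75744394182571 expected 13 parked,47 first,82 second
side 387 bar line deg mod180 82.29567305223962 tip side mean deg 82.76684949748385 expected 13 parked,47 first,82 second
32.95 [ 0.55287974 -0.04432504  0.05526498] [-0.18732247 -0.30729122 -0.36201521] 0.07194337922664165 -98.65008584510736
```

The bar is at about 82–83°, the second click, with no force on the tool. I'll open a little, lift straight up, then check.

>>> {"api": "step_arm", "payload": {"delta_pos": [[0, 0, 0], [0, 0, -0.5], [0, 0, -0.8], [0, 0, -0.8], [0, 0, -0.8], [0, 0, -0.8], [0, 0, -0.5], [0, 0, 0], [0, 0, 0], [0, 0, 0]], "spin": [0, 0, 0, 0, 0, 0, 0, 0, 0, 0], "fingers": [40, 40, 40, 40, 40, 40, 40, 40, 40, 40]}}

```text
t: 33.95
eef_pos: [0.5519, -0.044, 0.1588]
tcp_rot: [-0.001, 0.753, 0.658, -0.001]
wrist_force: [0.5, -0.1, 0.1]
width: 0.0398
grip_force: 0.0
```

```bash
python3 bar.py; python3 red.py|head -4
```

```text
scene 402 bar line deg mod180 80.98948752770218 tip side mean deg 78.99776378799923 expected 13 parked,47 first,82 second
side 389 bar line deg mod180 82.19434602871725 tip side mean deg 82.69288538281361 expected 13 parked,47 first,82 second
34.05 [ 0.55192974 -0.04401927  0.1587638 ] [ 0.73996052  0.18941679 -0.51358005] 0.07179072246959535 -99.43637864937416
side [323 248  12  20 188] [328.6 258. ]
scene [295 228  10  17 137] [299.7 236.4]
[ 0.55219029 -0.04405463  0.15916129] [0.46775487 0.31345146 0.6069292 ] 0.1673491301489735 -98.6294677875469
50 [[296.5, 248.5], [323.6, 222.0]]
```

```bash
python3 -c "
from rig import close_job
print(close_job())"
```

```text
the job is handed in; nothing more can be done
None
```

I turned the holder to its mark and pressed it home (peak reading about 25 N), then set the clamp bar at its second click and handed the job in at about 34 s. The hand-in gave no verdict, and I did not re-measure the jar, spanner and tape roll afterwards.

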